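# Clear the collage table: sort glue sticks, punches and knife into their holders

## Robot

A 7-joint arm with a two-finger parallel gripper is mounted at the origin on the work surface. World frame = base frame: x ahead of the robot, y to its left, z up, the work surface at z = 0. Lengths are in mm, angles in degrees, forces in N, time in s.
With the tool pointing down it reaches from about 425 to 1025 mm from the base axis. Payload 9.4 kg.
Tool frame: the origin (TCP) lies midway between the tips of the shut fingers; the grasp point (between the pads) lies 19 mm behind it (env.hold_point_z is the distance from the TCP to the grasp point, in mm); z points along the fingers, y is the line along which they close (so a half turn about z gives the same grasp; the last joint's range is limited). The gripper opens to 85 mm and grips with 20 to 120 N. Pads are 22 mm wide; open, the fingers measure 114 mm over their backs; the gripper's body (76 mm by 85 mm) begins 54 mm behind the grasp point. The pads swing forward as they close: fully open they stand 13 mm farther back than shut.
Start: joints at [61.61, 34.337, -0.143, 91.639, 0.103, 54.024, -4.572], TCP at [294.823, -662.347, 231.275] pointing down, gripper open.
Joint ranges: [-147.43, 147.43], [-19.82, 112.94], [-74.19, 73.91], [6.32, 146.72], [-59.91, 239.91], [6.04, 106.73], [-150.56, 150.56]. Speed limits (degrees/s): [127.2, 127.2, 172.46, 172.46, 180, 180, 180].

## Interface

Orientations are given as a 3x3 rotation matrix whose columns are the frame's x, y, z axes.
In Python, from station import env gives the robot as it stands. The module is installed in compiled form; this text tells all that it offers.
- The arm moves only by the tool carry_out, never from a script. Its argument "plan" is a list that holds one entry, the list of rows, each a list of 5 numbers: the shift along the tool's x, y, z as a fraction of full scale, then the turn about the tool's z as a fraction of full scale, then the opening, from 0 (shut) to 1 (fully open). In form: [[[x, y, z, roll, fingers], ...]]. A call has 1 to 8 rows; each row is the pose to reach, as a shift and turn from the pose commanded when the call began, along the tool's axes at that moment; what a row does not reach only later rows make up. Full scale, the value 1, is 0.3 m for a shift and 90 degrees for a turn. A row lasts 1/10 s, in which the tool goes at most 50 mm and 8.59 degrees, less where a joint would pass 70% of its speed; a pose out of reach is approached as far as the arm can. A call with a number of a shift or a turn outside -1 to 1 is refused whole. A call with a gripper value outside its range is refused whole. The fingers move at their own pace and stop on an object; "squeeze" is the grip in N (left out, the last holds). Time passes only in rows, so rows that repeat a pose let the fingers close. It gives the time, the measured TCP pose, the force, the opening and the grip force at its end, in the units of the state.
- env.read_state(): the state, without advancing time (a new reading comes with each control period).
- env.capture(name): name is "side" or "top" or "wrist"; returns a dict with "pixels" (400x640x3 uint8, red, green, blue), "vertical_fov" (degrees; the focal length in pixels is half the picture's height over the tangent of half this angle, whatever the lens; pixels are square), "cx", "cy" (the principal point, pixels), "dist" ([k1, k2, p1, p2, k3] as OpenCV has them; the pictures are not rectified), "cam_to_world" (4x4, takes a point from camera to world coordinates); the wrist camera has in their place "tool_from_camera" (4x4, takes a point from camera to tool coordinates, whose origin is the TCP and whose axes are the flange's). Camera axes: x right, y down, z forward; pixel columns grow to the right and rows downward; lengths in mm; the calibration is good to about 2 mm. A picture is of the moment at which its call begins: read the wrist's pose just before it. There is no depth.
- env.finish_job(): hands the job in; it is judged then, once.
The state is a dict: "clock": time; "joints": joint angles; "qd": joint speeds; "tau": joint torques, N m; "eef_pos": TCP position; "orientation": TCP orientation; "force": force on the tool from outside, world axes, zero at the start; "ft_torque": the same for the moment, N m; "opening": finger opening in mm; "finger_force": force on a finger pad.
Only numpy, scipy, OpenCV 4.12 (cv2) and the standard library are available. Lean on these libraries where they do the work, as an engineer would, in place of code of your own. Each camera call takes 0.05 s, during which the arm holds its last target. There are 200 camera calls.

## Task

Clear up the collage table: stand both glue sticks upright in the deep cardboard box, lay both paper punches side by side, right way up, in the wide plywood tray, and lay the snap-off knife flat, slide button up, in the long narrow steel tray. Each must rest on the floor of its holder; the tape roll and the eraser stay where they lie, still in use.

Things in the scene. Friction and masses are not known exactly. Their poses are not given: they have to be found in the camera images.
- glue_a: Glue stick standing upright on the table: white plastic cylinder with cap and paper label, 30 mm diameter, 100 mm tall, about 40 g. Origin: centre of its underside; z points up to the cap. The two glue sticks are alike and interchangeable.
- glue_b: Glue stick standing upright on the table: white plastic cylinder with cap and paper label, 30 mm diameter, 100 mm tall, about 40 g. Origin: centre of its underside; z points up to the cap. The two glue sticks are alike and interchangeable.
- punch_a: Craft paper punch: grey rounded block 58 (own x) x 40 (own y) x 36 mm high with a smaller black press pad (34 x 30 mm, up to 45 mm above the underside) on top, about 120 g. Origin: centre of its underside; z up. Best gripped across its 40 mm width (own y), at the grey block below the pad. The two punches are alike and interchangeable.
- punch_b: Craft paper punch: grey rounded block 58 (own x) x 40 (own y) x 36 mm high with a smaller black press pad (34 x 30 mm, up to 45 mm above the underside) on top, about 120 g. Origin: centre of its underside; z up. Best gripped across its 40 mm width (own y), at the grey block below the pad. The two punches are alike and interchangeable.
- cutter: Snap-off knife with its blade drawn in, lying flat: yellow plastic bar 150 (own x) x 22 (own y) x 18 mm high with a 5 mm tall black slide button on top near its +x end, about 80 g. Origin: centre of its underside, also its balance point lengthwise; z up.
- glue_box: Cardboard box, the deepest of the three holders, open at the top, fixed to the table. Outside 118 (own x) x 158 (own y) mm, 45 mm high; walls 4 mm, floor 4 mm thick, so inside 110 x 150 mm. Origin: centre of its underside, on the table; z up.
- punch_tray: Shallow plywood tray, the wider of the two shallow ones, fixed to the table. Outside 124 (own x) x 194 (own y) mm, 16 mm high; walls 6 mm, floor 6 mm thick, so inside 112 x 182 mm. Origin: centre of its underside, on the table; z up.
- cutter_tray: Shallow steel tray, the long narrow one, fixed to the table. Outside 94 (own x) x 214 (own y) mm, 16 mm high; walls 3 mm, floor 3 mm thick, so inside 88 x 208 mm. Origin: centre of its underside, on the table; z up.
- tape: Bystander: roll of narrow brown tape lying flat on the table among the things, ring 52 mm outside and 38 mm inside diameter, 19 mm high. Origin: centre of its underside; z up. Loose; to be left where it is.
- eraser: Bystander: white eraser lying on the table among the things, 45 (own x) x 20 (own y) x 12 mm high. Origin: centre of its underside; z up. Loose; to be left where it is.
Things that resemble listed ones, but are neither listed nor needed, are in the scene too. Leave any green or red look-alike of the punch_b alone.

How it is judged:
By the outcome, as a careful person would: the job done as asked, in the order asked, and still so for the second after the job is handed in, with the robot touching nothing.
It also fails if it takes over 128 s, if anything falls off the work surface, if the arm or the gripper's body presses on something with over 40 N, if the wrist force passes 120 N, or if a joint passes its speed limit or range.

## Working session

There is one attempt and no reset: what is moved stays moved. The work goes in short steps, Python scripts to look and compute and a tool call to move; the robot and the scene stay as the last step left them, time stands still between calls to the robot, and variables do not carry over. Pictures are saved under pics/ and viewed, at most 17 in all, crops included, and the job is handed in when it is done.

Besides the shell and the picture viewer there is one more tool, called as name([rows], argument=value, ...), one row to a line, values as JSON. carry_out: Moves the arm, as the interface text tells. Shift numbers are shares of 0.3 m and turn numbers shares of 90 degrees, none past 1 either way. Its arguments: {"type":"object","properties":{"plan":{"type":"array"},"squeeze":{"type":"number"}},"required":["plan"]}

```bash
mkdir -p pics; cat > h.py <<'E'
import numpy as np, cv2
from station import env
def cap(n,save=None):
    s=env.read_state(); c=env.capture(n); im=np.ascontiguousarray(c['pixels'])
    if save: cv2.imwrite('pics/'+save,im[:,:,::-1])
    f=200/np.tan(np.radians(c['vertical_fov'])/2)
    K=np.array([[f,0,c['cx']],[0,f,c['cy']],[0,0,1]])
    if 'cam_to_world' in c: T=np.array(c['cam_to_world'])
    else:
        W=np.eye(4); W[:3,:3]=s['orientation']; W[:3,3]=s['eef_pos']; T=W@np.array(c['tool_from_camera'])
    return im,K,np.array(c['dist'],float),T
def ray(C,pts,z):
    im,K,d,T=C
    p=cv2.undistortPoints(np.array(pts,float).reshape(-1,1,2),K,d)[:,0]
    D=np.c_[p,np.ones(len(p))]@T[:3,:3].T; o=T[:3,3]
    return o+D*((z-o[2])/D[:,2])[:,None]
def proj(C,P):
    im,K,d,T=C; Ti=np.linalg.inv(T)
    return cv2.projectPoints(np.array(P,float).reshape(-1,1,3),cv2.Rodrigues(Ti[:3,:3])[0],Ti[:3,3],K,d)[0][:,0]
E
python3 - <<'E'
from h import *
s=env.read_state(); print({k:np.round(v,3).tolist() for k,v in s.items()}, env.hold_point_z)
for n in ('top','side','wrist'):
    C=cap(n,n+'0.png'); print(n,C[1].round(1).tolist(),C[2],C[3].round(3).tolist())
E
```

```text
{'clock': 0.0, 'joints': [61.609, 34.386, -0.146, 91.681, 0.101, 54.025, -4.572], 'qd': [-0.002, -0.045, 0.005, 0.038, 0.009, 0.023, -0.01], 'tau': [0.0, -77.646, 1.565, -25.801, 0.012, 0.009, 0.0], 'eef_pos': [294.637, -661.91, 230.402], 'orientation': [[0.914, 0.407, -0.001], [0.407, -0.914, 0.001], [-0.0, -0.002, -1.0]], 'force': [0.197, 0.738, -0.574], 'ft_torque': [0.017, -0.038, -0.04], 'finger_force': 0.0, 'opening': 85.472} 18.700000000000003
top [[423.3, 0.0, 316.5], [0.0, 423.3, 205.6], [0.0, 0.0, 1.0]] [-0.10229083  0.          0.          0.          0.        ] [[0.012, -0.998, 0.065, 562.343], [-1.0, -0.011, 0.009, -18.486], [-0.008, -0.065, -0.998, 1111.274], [0.0, 0.0, 0.0, 1.0]]
side [[380.9, 0.0, 317.7], [0.0, 380.9, 201.0], [0.0, 0.0, 1.0]] [0.00286864 0.         0.         0.         0.        ] [[-0.71, -0.433, 0.556, 50.264], [-0.704, 0.422, -0.571, 593.647], [0.013, -0.796, -0.605, 714.686], [0.0, 0.0, 0.0, 1.0]]
wrist [[293.8, 0.0, 321.6], [0.0, 293.8, 197.3], [0.0, 0.0, 1.0]] [-0.0423656  0.         0.         0.         0.       ] [[0.406, -0.87, -0.278, 365.971], [-0.914, -0.387, -0.123, -630.089], [-0.0, 0.304, -0.953, 373.458], [0.0, 0.0, 0.0, 1.0]]
```

View pics/top0.png

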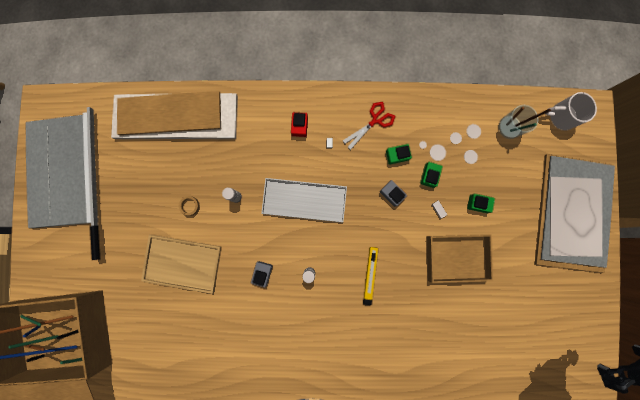

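View pics/side0.png

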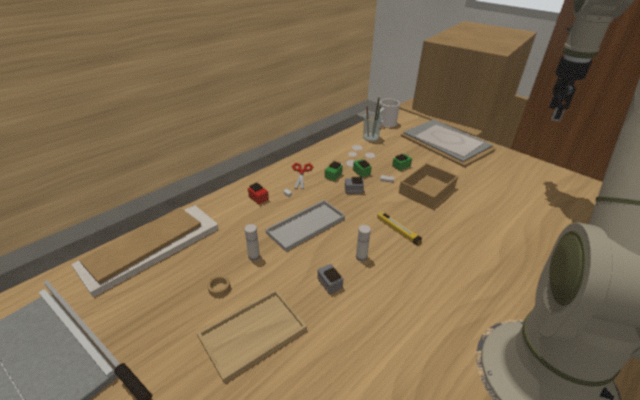

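The top view shows glue caps near (229,194) and (309,277), grey punches near (262,274) and (393,194), and the cutter at (371,276). The tape is at (190,206) and the eraser at (439,209). The holders are the plywood tray (183,265), steel tray (305,200) and box (459,260).

```bash
python3 - <<'E'
from h import *
C=cap('top'); im=C[0]
cv2.imwrite('pics/crop.png',cv2.resize(im[165:310,140:500],None,fx=2.2,fy=2.2,interpolation=cv2.INTER_CUBIC)[:,:,::-1])
hsv=cv2.cvtColor(im,cv2.COLOR_RGB2HSV)
def comps(m,lo,hi,z,name):
    n,l,st,ce=cv2.connectedComponentsWithStats(m.astype(np.uint8))
    for i in range(1,n):
        x,y,w,h,a=st[i]
        if lo<a<hi and 165<ce[i][1]<310 and 130<ce[i][0]<500:
            cnt=cv2.findContours((l==i).astype(np.uint8),0,2)[0][0]
            r=cv2.minAreaRect(cnt); b=ray(C,cv2.boxPoints(r),z)
            e0,e1=b[1]-b[0],b[2]-b[1]; L=e0 if np.linalg.norm(e0)>np.linalg.norm(e1) else e1
            print(name,a,ce[i].round(1),'ctr',ray(C,[r[0]],z)[0].round(),'dim',round(np.linalg.norm(e0)),round(np.linalg.norm(e1)),'long-angle',round(np.degrees(np.arctan2(L[1],L[0]))%180,1))
H,S,V=[hsv[:,:,i].astype(int) for i in range(3)]
comps((H>18)&(H<34)&(S>170)&(V>110),40,900,18,'yellow')
comps((S<70)&(V>165),30,600,100,'white')
comps((S<75)&(V<150)&(V>60),60,900,36,'grey')
comps((S<75)&(V>110),800,6000,16,'steel')
E
```

```text
yellow 313 [370.6 274.2] ctr [ 461. -150.   18.] dim 135 24 long-angle 173.3
white 103 [227.3 193. ] ctr [656. 206. 100.] dim 27 24 long-angle 90.5
white 115 [439.6 209. ] ctr [ 623. -306.  100.] dim 17 40 long-angle 32.3
white 77 [370.6 276.3] ctr [ 459. -140.  100.] dim 72 6 long-angle 174.1
white 106 [308.  276.5] ctr [459.   9. 100.] dim 24 26 long-angle 0.7
grey 217 [296.  186.7] ctr [681.  35.  36.] dim 223 82 long-angle 106.4
grey 171 [391.4 190.6] ctr [ 668. -206.   36.] dim 38 56 long-angle 45.3
grey 83 [235.1 196.4] ctr [654. 202.  36.] dim 30 28 long-angle 154.6
grey 176 [262.  270.4] ctr [457. 129.  36.] dim 60 41 long-angle 164.9
steel 2802 [304.1 200.4] ctr [648.  25.  16.] dim 94 214 long-angle 84.6
```

View pics/crop.png

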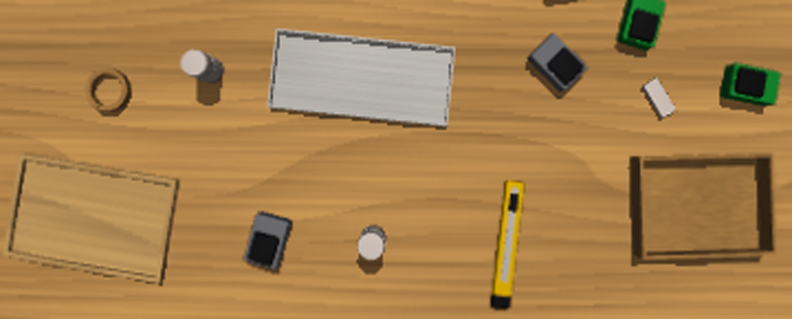

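The crop gives clear corners for the punch tray, at (25,157), (178,181), (162,283) and (10,254), and for the box, at about (630,157), (770,155), (774,251) and (632,263). The knife button is at its upper end (513,200), with a black tail at (500,302).

```bash
python3 - <<'E'
from h import *
C=cap('top'); S=cap('side')
def fit(n,p,z):
    q=ray(C,np.array(p)/2.2+[140,165],z); c=q.mean(0)
    e=[np.linalg.norm(q[(i+1)%4]-q[i]).round() for i in range(4)]
    v=q[1]-q[0]+q[2]-q[3]; print(n,c.round(1),e,'top-edge angle',np.degrees(np.arctan2(v[1],v[0])).round(1))
    print('   side px',proj(S,q).round(0).tolist())
fit('ptray',[(25,157),(178,181),(162,283),(10,254)],16)
fit('box',[(631,157),(771,155),(774,251),(632,263)],45)
fit('ctray',[(277,30),(454,47),(447,126),(270,108)],16)
fit('cutter',[(505,181),(523,181),(508,307),(490,306)],18)
fit('punchL',[(256,212),(292,219),(279,271),(246,263)],36)
fit('punchR',[(556,34),(586,68),(558,93),(528,60)],36)
for p in [(229,194.5),(309,277.5)]: q=ray(C,[p],100)[0]; print('glue',q.round(1), proj(S,[q,q*[1,1,0]]).round().tolist())
E
```

```text
ptray [475.3 339.9  16. ] [np.float64(189.0), np.float64(121.0), np.float64(188.0), np.float64(117.0)] top-edge angle -98.3
   side px [[201.0, 331.0], [278.0, 288.0], [308.0, 324.0], [227.0, 374.0]]
box [ 500.3 -372.2   45. ] [np.float64(165.0), np.float64(111.0), np.float64(167.0), np.float64(121.0)] top-edge angle -87.0
   side px [[399.0, 182.0], [426.0, 163.0], [457.0, 175.0], [433.0, 199.0]]
ctray [646.6  22.8  16. ] [np.float64(211.0), np.float64(94.0), np.float64(210.0), np.float64(93.0)] top-edge angle -95.0
   side px [[267.0, 229.0], [324.0, 199.0], [345.0, 214.0], [287.0, 246.0]]
cutter [ 453.9 -148.9   18. ] [np.float64(21.0), np.float64(148.0), np.float64(21.0), np.float64(147.0)] top-edge angle -91.1
   side px [[378.0, 213.0], [382.0, 210.0], [422.0, 237.0], [417.0, 241.0]]
punchL [454.9 127.4  36. ] [np.float64(42.0), np.float64(62.0), np.float64(39.0), np.float64(60.0)] top-edge angle -101.2
   side px [[317.0, 268.0], [331.0, 261.0], [346.0, 277.0], [332.0, 284.0]]
punchR [ 663.9 -204.4   36. ] [np.float64(53.0), np.float64(44.0), np.float64(52.0), np.float64(45.0)] top-edge angle -137.8
   side px [[346.0, 177.0], [363.0, 178.0], [363.0, 186.0], [347.0, 185.0]]
glue [652.1 202.1 100. ] [[252.0, 227.0], [256.0, 256.0]]
glue [456.3   6.4 100. ] [[366.0, 228.0], [362.0, 257.0]]
```

carry_out([
  [[0.77,-1,0,0,1],[0.77,-1,0,0,1],[0.77,-1,0,0,1],[0.77,-1,0,0,1],[0.77,-1,0,0,1],[0.77,-1,0,0,1],[0.77,-1,0,0,1],[0.77,-1,0,0,1]],
])

```text
clock: 1.1
eef_pos: [384.4, -290.6, 231.5]
orientation: [[0.912, 0.41, 0.0], [0.41, -0.912, 0.001], [0.001, -0.001, -1.0]]
force: [0.4, -1.0, -0.4]
opening: 85.2
finger_force: 0.0
```

carry_out([
  [[0.63,-0.82,0,0,1],[0.63,-0.82,0,0,1],[0.63,-0.82,0,0,1],[0.63,-0.82,0,0,1],[0.63,-0.82,0,0,1],[0.63,-0.82,0,0,1],[0.63,-0.82,0,0,1],[0.63,-0.82,0,0,1]],
])

```text
clock: 1.9
eef_pos: [456.9, 9.2, 231.3]
orientation: [[0.912, 0.411, 0.0], [0.411, -0.912, 0.0], [0.001, -0.0, -1.0]]
force: [0.6, -1.2, 0.4]
opening: 85.1
finger_force: 0.0
```

```bash
cat >> h.py <<'E'
def st():
    s=env.read_state(); R=np.array(s['orientation']); print('t',round(s['clock'],2),'pos',np.round(s['eef_pos'],1),'yaw',np.degrees(np.arctan2(R[1,0],R[0,0])).round(2),'open',round(s['opening'],1),'ff',round(s['finger_force'],1),'F',np.round(s['force'],1),'j7',np.round(s['joints'],0)); return s
def go(tx,ty,tz=None,yaw=None):
    s=st(); R=np.array(s['orientation']); p=np.array(s['eef_pos'])
    d=np.array([tx,ty,p[2] if tz is None else tz])-p
    print('shift units',(R.T@d/300).round(3),'len',np.linalg.norm(d).round())
    if yaw is not None:
        a=-(yaw-np.degrees(np.arctan2(R[1,0],R[0,0]))); a=(a+90)%180-90; print('roll units',round(a/90,3),'or',round((a-180*np.sign(a))/90,3))
E
python3 - <<'E'
from h import *
s=st(); C=cap('wrist','w1.png'); print(proj(C,[[457,8,100],[457,8,0]]))
E
```

```text
t 1.9 pos [456.9   9.2 231.3] yaw 24.24 open 85.1 ff 0.0 F [ 0.6 -1.2  0.4] j7 [ -2.  16.  -8. 125.   4.  39. -78.]
[[322.9853754  188.37279692]
 [322.59475281 167.15300586]]
```

View pics/w1.png

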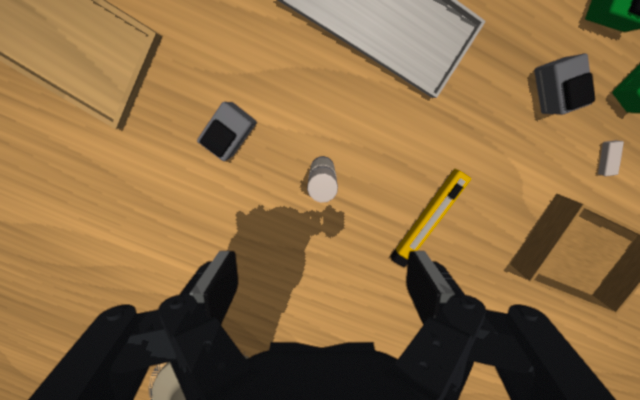

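The wrist view shows the cap at (322,186), within 2 px of the prediction, so the calibration is good. The gripper is centred, so I'll descend and grip.

carry_out([
  [[0,0,0.3,0,1],[0,0,0.593,0,1],[0,0,0.593,0,1],[0,0,0.593,0,1],[0,0,0.593,0,1],[0,0,0.593,0,0],[0,0,0.593,0,0],[0,0,0.593,0,0]],
], squeeze=30)

```text
clock: 2.75
eef_pos: [457.4, 6.8, 55.1]
orientation: [[0.914, 0.406, 0.003], [0.406, -0.914, 0.0], [0.003, 0.001, -1.0]]
force: [0.1, -0.3, 0.1]
opening: 44.2
finger_force: 0.0
```

carry_out([
  [[0,0,0,0,0],[0,0,0,0,0],[0,0,0,0,0],[0,0,0,0,0],[0,0,0,0,0]],
])

```text
clock: 3.25
eef_pos: [457.3, 7.2, 54.7]
orientation: [[0.914, 0.407, 0.003], [0.407, -0.914, 0.0], [0.002, 0.001, -1.0]]
force: [-0.6, -0.2, 11.4]
opening: 29.3
finger_force: 30.5
```

```bash
python3 - <<'E'
from h import *
R=lambda a:np.array([np.cos(np.radians(a)),np.sin(np.radians(a))])
print('box slots', [ (np.array([500,-371])+s*35*R(92)).round(1).tolist() for s in (1,-1)])
go(500-1,-371+35,135)
E
```

```text
box slots [[498.8, -336.0], [501.2, -406.0]]
t 3.25 pos [457.3   7.2  54.7] yaw 23.99 open 29.3 ff 30.5 F [-0.6 -0.2 11.4] j7 [ -6.  35.  -3. 134.   9.  11. -83.]
shift units [-0.337  1.102 -0.267] len 355.0
```

carry_out([
  [[0,0,-0.13,0,0],[0,0,-0.27,0,0],[-0.31,1,-0.3,0,0],[-0.31,1,-0.3,0,0],[-0.31,1,-0.3,0,0],[-0.31,1,-0.3,0,0],[-0.31,1,-0.3,0,0],[-0.31,1,-0.3,0,0]],
])

```text
clock: 4.05
eef_pos: [491.7, -292.7, 144.0]
orientation: [[0.914, 0.407, 0.001], [0.407, -0.914, -0.001], [0.001, 0.001, -1.0]]
force: [2.0, 0.0, -1.0]
opening: 29.5
finger_force: 30.1
```

carry_out([
  [[-0.03,0.1,0,0,0],[-0.03,0.1,0,0,0],[-0.03,0.1,0,0,0]],
])

```text
clock: 4.35
eef_pos: [495.3, -322.0, 143.3]
orientation: [[0.914, 0.405, 0.0], [0.405, -0.914, 0.0], [0.0, 0.0, -1.0]]
force: [-0.2, 1.0, -1.0]
opening: 29.2
finger_force: 30.1
```

```bash
python3 - <<'E'
from h import *
st(); C=cap('wrist','w2.png'); T=cap('top')
cv2.imwrite('pics/t2.png',cv2.resize(T[0][220:300,410:510],None,fx=5,fy=5,interpolation=cv2.INTER_CUBIC)[:,:,::-1])
E
```

```text
t 4.35 pos [ 495.3 -322.   143.3] yaw 23.91 open 29.2 ff 30.1 F [-0.2  1.  -1. ] j7 [ 34.  32. -10. 114.   9.  35. -48.]
```

View pics/w2.png

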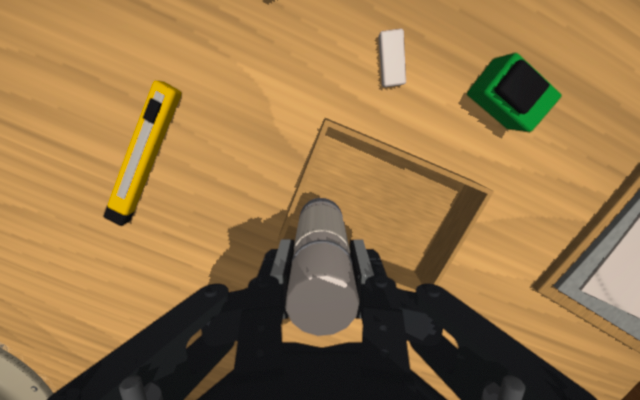

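The wrist view shows the glue stick held straight. The box's far rim corners are at (324,119) and (491,190), and its right rim runs down to about (432,288).

```bash
python3 - <<'E'
from h import *
C=cap('wrist'); q=ray(C,[(324,119),(491,190)],45)[:,:2]; e=q[1]-q[0]; L=np.linalg.norm(e); e/=L; n=np.array([e[1],-e[0]]); n*=-np.sign(n[0])
c=q.mean(0)+59*n; print(q.round(1),L.round(1),'yaw of +y',np.degrees(np.arctan2(-e[1],-e[0])).round(1),'c',c.round(1),'slots',(c+37*e).round(1),(c-37*e).round(1))
s=c+37*e; go(s[0],s[1],59)
E
```

```text
[[ 557.2 -294.6]
 [ 562.6 -451.1]] 156.6 yaw of +y 92.0 c [ 500.9 -374.8] slots [ 502.2 -411.8] [ 499.6 -337.9]
t 4.5 pos [ 495.9 -319.9  143.2] yaw 24.11 open 29.3 ff 30.1 F [-0.4  0.6 -0.2] j7 [ 34.  32. -10. 114.   9.  35. -48.]
shift units [-0.106  0.288  0.281] len 125.0
```

carry_out([
  [[-0.106,0.288,0,0,0],[-0.106,0.288,0,0,0],[-0.106,0.288,0.05,0,0],[-0.106,0.288,0.15,0,0],[-0.106,0.288,0.25,0,0],[-0.106,0.288,0.27,0,0],[-0.106,0.288,0.28,0,0],[-0.106,0.288,0.28,0,0]],
])

```text
clock: 5.3
eef_pos: [502.3, -411.9, 59.7]
orientation: [[0.913, 0.408, -0.001], [0.408, -0.913, 0.001], [-0.0, -0.001, -1.0]]
force: [0.1, 0.0, -0.1]
opening: 29.1
finger_force: 30.1
```

carry_out([
  [[0,0,0,0,0],[0,0,0,0,0],[0,0,0,0,0.6],[0,0,0,0,0.6],[0,0,0,0,0.6],[0,0,0,0,0.6],[0,0,0,0,0.6]],
])

```text
clock: 6.0
eef_pos: [501.8, -413.5, 58.9]
orientation: [[0.914, 0.407, -0.0], [0.407, -0.914, 0.0], [-0.0, -0.0, -1.0]]
force: [0.9, -0.6, -0.3]
opening: 51.2
finger_force: 0.0
```

carry_out([
  [[0,0,-0.12,0,0.6],[0,0,-0.25,0,0.6],[0,0,-0.4,0,0.6],[0,0,-0.57,0,1],[0,0,-0.57,0,1],[0,0,-0.57,0,1],[0,0,-0.57,0,1],[0,0,-0.57,0,1]],
])

```text
clock: 6.8
eef_pos: [501.2, -413.0, 228.2]
orientation: [[0.914, 0.407, -0.002], [0.407, -0.914, 0.002], [-0.001, -0.002, -1.0]]
force: [0.1, -0.1, 0.5]
opening: 85.3
finger_force: 0.0
```

```bash
python3 - <<'E'
from h import *
go(654,203); C=cap('wrist','w3.png'); print(proj(C,[[502,-412,104]]))
E
```

```text
t 6.8 pos [ 501.2 -413.   228.2] yaw 24.0 open 85.3 ff 0.0 F [ 0.1 -0.1  0.5] j7 [ 42.  30. -12. 102.   8.  50. -39.]
shift units [ 1.3   -1.669  0.002] len 635.0
[[321.47138503 188.61989515]]
```

View pics/w3.png

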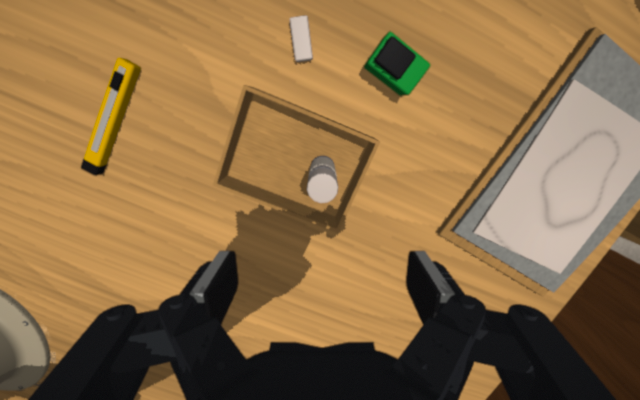

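The first glue stick stands in the box, its cap at (322,186). Next is the second stick.

carry_out([
  [[0.65,-0.835,0,0,1],[0.65,-0.835,0,0,1],[0.65,-0.835,0,0,1],[0.65,-0.835,0,0,1],[0.65,-0.835,0,0,1],[0.65,-0.835,0,0,1],[0.65,-0.835,0,0,1]],
])

```text
clock: 7.55
eef_pos: [579.0, -98.9, 229.1]
orientation: [[0.911, 0.413, -0.001], [0.413, -0.911, 0.003], [0.0, -0.003, -1.0]]
force: [-0.2, -0.6, 0.8]
opening: 85.3
finger_force: 0.0
```

carry_out([
  [[0.65,-0.835,0,0,1],[0.65,-0.835,0,0,1],[0.65,-0.835,0,0,1],[0.65,-0.835,0,0,1],[0.65,-0.835,0,0,1],[0.65,-0.835,0,0,1],[0.65,-0.835,0,0,1],[0.65,-0.835,0,0,1]],
])

```text
clock: 8.35
eef_pos: [653.8, 207.2, 228.3]
orientation: [[0.911, 0.412, -0.002], [0.412, -0.911, 0.001], [-0.001, -0.002, -1.0]]
force: [-0.2, -0.3, -0.8]
opening: 85.5
finger_force: 0.0
```

```bash
python3 - <<'E'
from h import *
go(654,203); C=cap('wrist','w4.png'); print(proj(C,[[654,203,100]]))
E
```

```text
t 8.35 pos [653.8 207.2 228.3] yaw 24.3 open 85.5 ff 0.0 F [-0.2 -0.3 -0.8] j7 [-14.  32. -13.  97.   9.  52. -96.]
shift units [-0.005  0.013 -0.   ] len 4.0
[[326.09491543 190.11985925]]
```

View pics/w4.png

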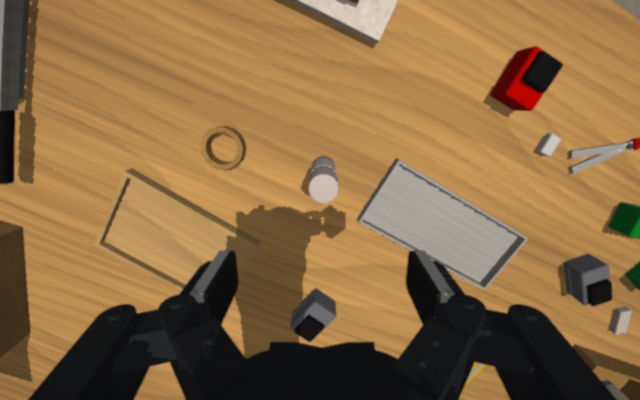

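The cap is at (323,188), centred under the gripper, so I'll descend straight down.

carry_out([
  [[0,0,0.3,0,1],[0,0,0.58,0,1],[0,0,0.58,0,1],[0,0,0.58,0,1],[0,0,0.58,0,1],[0,0,0.58,0,0],[0,0,0.58,0,0],[0,0,0.58,0,0]],
])

```text
clock: 9.2
eef_pos: [655.6, 202.7, 58.1]
orientation: [[0.914, 0.406, 0.003], [0.406, -0.914, 0.001], [0.003, 0.0, -1.0]]
force: [-1.1, 0.9, 0.2]
opening: 44.3
finger_force: 0.0
```

carry_out([
  [[0,0,0,0,0],[0,0,0,0,0],[0,0,0,0,0],[0,0,0,0,0],[0,0,0,0,0]],
])

```text
clock: 9.7
eef_pos: [654.9, 203.0, 57.0]
orientation: [[0.914, 0.407, 0.001], [0.407, -0.914, 0.0], [0.001, 0.0, -1.0]]
force: [-1.4, -0.9, 6.4]
opening: 29.1
finger_force: 32.4
```

```bash
python3 - <<'E'
from h import *
go(499.6,-337.9,140)
E
```

```text
t 9.7 pos [654.9 203.   57. ] yaw 24.0 open 29.1 ff 32.4 F [-1.4 -0.9  6.4] j7 [ -15.   44.  -10.  103.   13.   34. -100.]
shift units [-1.206  1.437 -0.278] len 569.0
```

carry_out([
  [[0,0,-0.14,0,0],[0,0,-0.28,0,0],[-0.6,0.72,-0.3,0,0],[-0.6,0.72,-0.3,0,0],[-0.6,0.72,-0.3,0,0],[-0.6,0.72,-0.3,0,0],[-0.6,0.72,-0.3,0,0],[-0.6,0.72,-0.3,0,0]],
])

```text
clock: 10.5
eef_pos: [576.2, -71.9, 146.1]
orientation: [[0.915, 0.404, -0.001], [0.404, -0.915, -0.002], [-0.001, 0.001, -1.0]]
force: [0.3, -0.8, 0.2]
opening: 29.3
finger_force: 31.9
```

carry_out([
  [[-0.6,0.72,0,0,0],[-0.6,0.72,0,0,0],[-0.6,0.72,0,0,0],[-0.6,0.72,0,0,0],[-0.6,0.72,0,0,0],[-0.6,0.72,0,0,0],[-0.6,0.72,0,0,0],[-0.6,0.72,0,0,0]],
])

```text
clock: 11.3
eef_pos: [500.8, -338.7, 145.9]
orientation: [[0.914, 0.405, -0.0], [0.405, -0.914, 0.0], [0.0, -0.0, -1.0]]
force: [0.7, 0.4, -1.5]
opening: 29.1
finger_force: 31.9
```

```bash
python3 - <<'E'
from h import *
go(499.6,-337.9,61.2)
E
```

```text
t 11.3 pos [ 500.8 -338.7  145.9] yaw 23.89 open 29.1 ff 31.9 F [ 0.7  0.4 -1.5] j7 [ 39.  33. -16. 111.  14.  38. -51.]
shift units [-0.003 -0.004  0.282] len 85.0
```

carry_out([
  [[0,0,0.1,0,0],[0,0,0.22,0,0],[0,0,0.26,0,0],[0,0,0.275,0,0],[0,0,0.28,0,0],[0,0,0.28,0,0],[0,0,0.28,0,0]],
])

```text
clock: 12.0
eef_pos: [501.9, -338.5, 63.2]
orientation: [[0.914, 0.407, 0.002], [0.407, -0.914, -0.001], [0.001, 0.002, -1.0]]
force: [-0.1, 0.1, -0.0]
opening: 29.2
finger_force: 31.9
```

carry_out([
  [[0,0,0,0,0],[0,0,0,0,0.55],[0,0,0,0,0.55],[0,0,0,0,0.55],[0,0,0,0,0.55],[0,0,0,0,0.55]],
])

```text
clock: 12.6
eef_pos: [501.3, -338.3, 62.0]
orientation: [[0.914, 0.407, -0.0], [0.407, -0.914, -0.0], [-0.0, 0.0, -1.0]]
force: [-0.3, -0.0, -0.8]
opening: 46.9
finger_force: 0.0
```

carry_out([
  [[0,0,-0.12,0,0.55],[0,0,-0.25,0,0.55],[0,0,-0.4,0,0.55],[0,0,-0.57,0,1],[0,0,-0.57,0,1],[0,0,-0.57,0,1],[0,0,-0.57,0,1]],
])

```text
clock: 13.3
eef_pos: [500.5, -338.0, 231.9]
orientation: [[0.914, 0.407, -0.002], [0.407, -0.914, 0.001], [-0.001, -0.001, -1.0]]
force: [0.5, 0.7, 0.1]
opening: 85.4
finger_force: 0.0
```

```bash
python3 - <<'E'
from h import *
C=cap('wrist','w5.png'); go(664,-204.5,150,0)
E
```

```text
t 13.35 pos [ 500.4 -337.9  231.5] yaw 24.0 open 85.6 ff 0.0 F [-0.8  0.4  0.2] j7 [ 41.  27. -18. 107.  11.  48. -48.]
shift units [ 0.679 -0.184  0.271] len 226.0
roll units 0.267 or -1.733
```

View pics/w5.png

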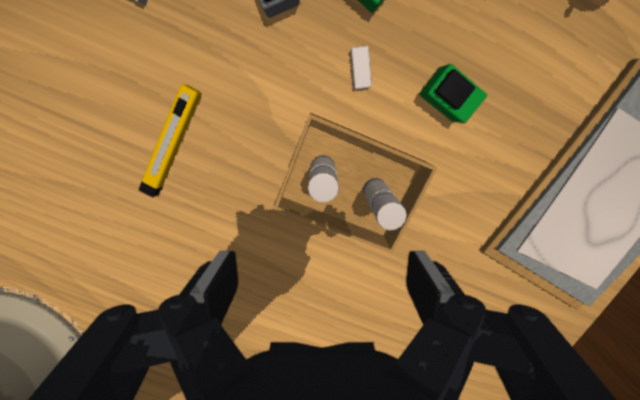

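Both glue sticks stand in the box, caps at (323,186) and (390,215). Now the right-hand punch.

carry_out([
  [[0.68,-0.183,0,-0.235,1],[0.68,-0.183,0,-0.235,1],[0.68,-0.183,0,-0.235,1],[0.68,-0.183,0,-0.235,1],[0.68,-0.183,0,-0.235,1],[0.68,-0.183,0,-0.235,1],[0.68,-0.183,0,-0.235,1]],
])

```text
clock: 14.05
eef_pos: [663.9, -206.2, 231.4]
orientation: [[0.706, 0.708, -0.003], [0.708, -0.706, -0.0], [-0.002, -0.002, -1.0]]
force: [0.5, -0.8, 1.0]
opening: 85.6
finger_force: 0.0
```

```bash
python3 - <<'E'
from h import *
st(); C=cap('wrist'); x0,y0=200,60
cv2.imwrite('pics/w6.png',cv2.resize(C[0][y0:y0+180,x0:x0+240],None,fx=3,fy=3,interpolation=cv2.INTER_CUBIC)[:,:,::-1])
E
```

```text
t 14.05 pos [ 663.9 -206.2  231.4] yaw 45.1 open 85.6 ff 0.0 F [ 0.5 -0.8  1. ] j7 [ 27.  34. -23.  95.  16.  55. -47.]
```

View pics/w6.png

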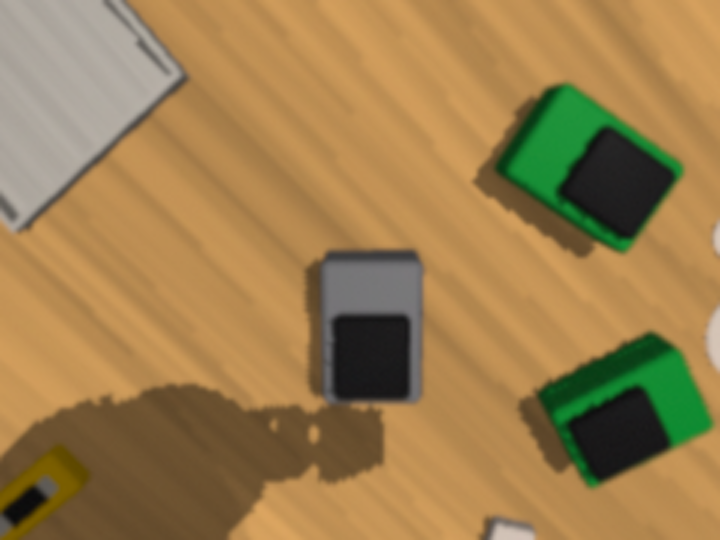

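The punch is square to the tool; in the crop its top face spans (322,265) to (421,400). The green one is about 40 px clear on the right.

```bash
python3 - <<'E'
from h import *
C=cap('wrist'); q=ray(C,np.array([(322,265),(421,265),(420,400),(325,400)])/3+[200,60],36); c=q.mean(0)
print(c.round(1),[np.linalg.norm(q[(i+1)%4]-q[i]).round() for i in range(4)]); v=q[0]-q[3]+q[1]-q[2]; print(np.degrees(np.arctan2(v[1],v[0])).round(1))
go(c[0],c[1],5)
E
```

```text
[ 666.4 -207.7   36. ] [np.float64(38.0), np.float64(54.0), np.float64(38.0), np.float64(54.0)]
45.5
t 14.15 pos [ 663.6 -207.3  232.2] yaw 45.0 open 85.2 ff 0.0 F [-0.6  0.5 -1.5] j7 [ 27.  34. -23.  95.  16.  55. -47.]
shift units [0.007 0.008 0.757] len 227.0
```

carry_out([
  [[0.007,0.008,0.15,0,0.75],[0.007,0.008,0.3,0,0.75],[0.007,0.008,0.45,0,0.75],[0.007,0.008,0.6,0,0.75],[0.007,0.008,0.7,0,0.75],[0.007,0.008,0.745,0,0.75],[0.007,0.008,0.745,0,0.75],[0.007,0.008,0.745,0,0.75]],
], squeeze=40)

```text
clock: 14.95
eef_pos: [669.0, -206.2, 10.9]
orientation: [[0.706, 0.708, 0.001], [0.708, -0.706, -0.001], [0.001, 0.001, -1.0]]
force: [0.9, -0.3, 0.6]
opening: 64.2
finger_force: 0.0
```

carry_out([
  [[0,0,0,0,0],[0,0,0,0,0],[0,0,0,0,0],[0,0,0,0,0],[0,0,0,0,0],[0,0,0,0,0]],
])

```text
clock: 15.55
eef_pos: [669.5, -205.7, 11.6]
orientation: [[0.705, 0.709, 0.003], [0.709, -0.705, -0.001], [0.001, 0.003, -1.0]]
force: [-0.8, -0.2, 7.7]
opening: 39.1
finger_force: 41.7
```

```bash
python3 - <<'E'
from h import *
go(478,340,110,83)
E
```

```text
t 15.55 pos [ 669.5 -205.7   11.6] yaw 45.13 open 39.1 ff 41.7 F [-0.8 -0.2  7.7] j7 [ 23.  48. -17. 102.  23.  33. -53.]
shift units [ 0.839 -1.735 -0.332] len 587.0
roll units -0.421 or 1.579
```

carry_out([
  [[0,0,-0.15,0,0],[0,0,-0.3,-0.1,0],[0.42,-0.87,-0.33,-0.75,0],[0.42,-0.87,-0.33,-0.75,0],[0.42,-0.87,-0.33,-0.75,0],[0.42,-0.87,-0.33,-0.75,0],[0.42,-0.87,-0.33,-0.75,0],[0.42,-0.87,-0.33,-0.75,0]],
])

```text
clock: 16.35
eef_pos: [571.4, 70.9, 109.7]
orientation: [[-0.272, 0.962, 0.002], [0.962, 0.272, 0.0], [-0.0, 0.002, -1.0]]
force: [0.0, -0.5, -0.6]
opening: 39.0
finger_force: 41.2
```

```bash
python3 - <<'E'
from h import *
go(476,340,110,171.7)
E
```

```text
t 16.35 pos [571.4  70.9 109.7] yaw 105.76 open 39.0 ff 41.2 F [ 0.  -0.5 -0.6] j7 [ 11.  37. -35. 116.  35.  37. -32.]
shift units [ 0.95  -0.063 -0.001] len 286.0
roll units -0.733 or 1.267
```

carry_out([
  [[0.95,-0.063,-0.2,-0.733,0],[0.95,-0.063,-0.2,-0.733,0],[0.95,-0.063,-0.2,-0.733,0],[0.95,-0.063,-0.2,-0.733,0],[0.95,-0.063,-0.2,-0.733,0],[0.95,-0.063,-0.2,-0.733,0],[0.95,-0.063,-0.2,-0.733,0],[0.95,-0.063,-0.2,-0.733,0]],
])

```text
clock: 17.15
eef_pos: [478.2, 339.8, 169.6]
orientation: [[-0.99, 0.143, 0.002], [0.143, 0.99, 0.001], [-0.002, 0.001, -1.0]]
force: [0.2, -0.4, -0.9]
opening: 39.3
finger_force: 41.2
```

```bash
python3 - <<'E'
from h import *
st(); C=cap('wrist','w7.png')
E
```

```text
t 17.15 pos [478.2 339.8 169.6] yaw 171.78 open 39.3 ff 41.2 F [ 0.2 -0.4 -0.9] j7 [ -6.  39. -55. 111.  41.  52.  -0.]
```

View pics/w7.png

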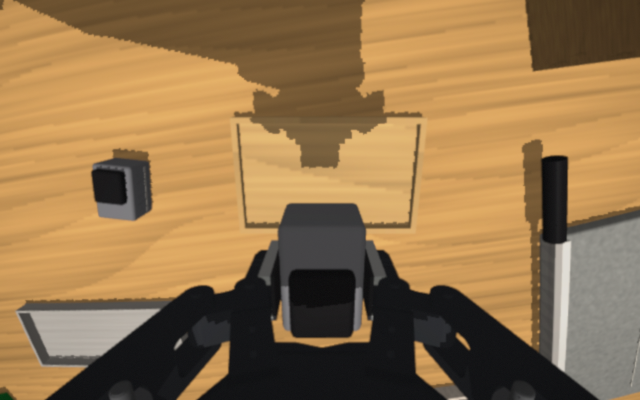

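The punch is held level. The tray's outer rim corners are at about (232,115), (425,113), (420,229) and (244,230), and its sides look parallel to the tool. The left punch is at (120,187).

```bash
python3 - <<'E'
from h import *
C=cap('wrist'); q=ray(C,[(232,115),(425,113),(420,229),(244,230)],16); c=q.mean(0)
print(q.round(1).tolist(),c.round(1),[np.linalg.norm(q[(i+1)%4]-q[i]).round() for i in range(4)]); v=q[1]-q[0]+q[2]-q[3]; a=np.degrees(np.arctan2(v[1],v[0])); print('yaw y',a)
p=ray(C,[(97,219),(135,221)],36); print('punchL inner edge',p.round(1))
e=np.array([np.cos(np.radians(a)),np.sin(np.radians(a))]);s=c[:2]+44*e; print('slots',s,c[:2]-44*e); go(*s,18.2,a+90)
E
```

```text
[[399.5, 261.4, 16.0], [424.1, 448.3, 16.0], [546.9, 438.3, 16.0], [520.8, 246.3, 16.0]] [472.8 348.6  16. ] [np.float64(189.0), np.float64(123.0), np.float64(194.0), np.float64(122.0)]
yaw y 82.38287100733339
punchL inner edge [[479.7 102.8  36. ]
 [487.4 142.9  36. ]]
slots [478.65320762 392.1978655 ] [466.98856865 304.97438129]
t 17.25 pos [478.9 338.  168.8] yaw 171.37 open 39.3 ff 41.2 F [ 0.2 -0.8 -2. ] j7 [ -5.  39. -55. 111.  41.  52.  -0.]
shift units [0.028 0.178 0.502] len 160.0
roll units -0.011 or 1.989
```

carry_out([
  [[0.021,0.161,0,0,0],[0.021,0.161,0.12,0,0],[0.021,0.161,0.27,0,0],[0.021,0.161,0.4,0,0],[0.021,0.161,0.45,0,0],[0.021,0.161,0.47,0,0],[0.021,0.161,0.47,0,0],[0.021,0.161,0.47,0,0]],
])

```text
clock: 18.05
eef_pos: [480.7, 387.5, 29.2]
orientation: [[-0.988, 0.152, 0.002], [0.153, 0.988, 0.002], [-0.001, 0.002, -1.0]]
force: [1.5, 0.7, -0.6]
opening: 39.4
finger_force: 41.1
```

```bash
python3 - <<'E'
from h import *
go(479.6,386.6,18.2); C=cap('wrist'); T=cap('top')
a=C[0][:260]; b=cv2.resize(T[0][225:305,130:230],None,fx=3.2,fy=3.2,interpolation=cv2.INTER_CUBIC)
out=np.zeros((520,640,3),np.uint8); out[:260]=a; out[262:262+256,:320]=b; cv2.imwrite('pics/w8.png',out[:,:,::-1])
E
```

```text
t 18.05 pos [480.7 387.5  29.2] yaw 171.23 open 39.4 ff 41.1 F [ 1.5  0.7 -0.6] j7 [-16.  50. -45. 112.  54.  42. -13.]
shift units [ 0.003 -0.004  0.037] len 11.0
```

View pics/w8.png

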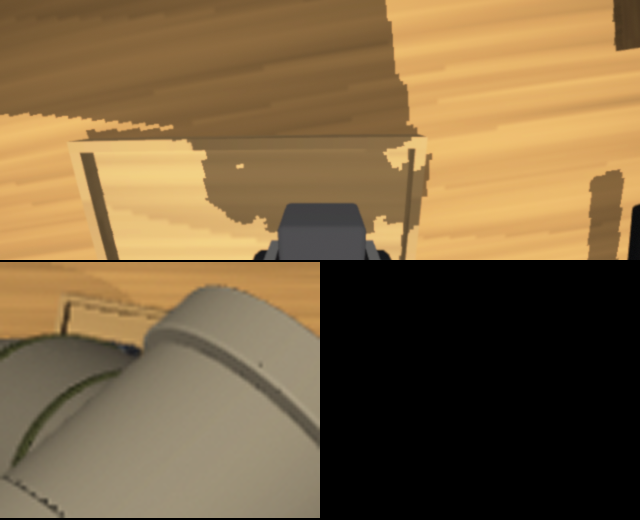

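At close range the robot-side rim corners are at (70,142) and (428,136), and the right finger clears the right wall's inner face (x≈406).

```bash
python3 - <<'E'
from h import *
C=cap('wrist'); q=ray(C,[(70,142),(428,136)],16)[:,:2]; e=q[1]-q[0]; L=np.linalg.norm(e); e/=L; n=np.array([e[1],-e[0]])
c=q.mean(0)+62*n; print(q.round(1),L,'yaw',np.degrees(np.arctan2(e[1],e[0])),c, c+42*e,c-42*e)
s=c+42*e; go(*s,18.2)
E
```

```text
[[401.1 261.5]
 [428.4 452.3]] 192.7269665462393 yaw 81.87118812402849 [476.10245965 348.14604451] [482.04122015 389.72405701] [470.16369915 306.568032  ]
t 18.2 pos [480.6 387.2  29. ] yaw 171.24 open 39.1 ff 41.1 F [ 0.5  0.4 -0.6] j7 [-16.  50. -45. 112.  54.  42. -13.]
shift units [-0.003  0.009  0.036] len 11.0
```

carry_out([
  [[0,0.008,0.015,0,0],[0,0.008,0.03,0,0],[0,0.008,0.037,0,0],[0,0.008,0.037,0,0],[0,0.008,0.037,0,0],[0,0.008,0.037,0,0]],
])

```text
clock: 18.8
eef_pos: [480.5, 389.3, 17.6]
orientation: [[-0.988, 0.152, 0.001], [0.152, 0.988, 0.0], [-0.001, 0.0, -1.0]]
force: [-0.7, -4.6, 16.4]
opening: 39.0
finger_force: 43.2
```

carry_out([
  [[0,0,0,0,0.58],[0,0,0,0,0.58],[0,0,0,0,0.58],[0,0,0,0,0.58],[0,0,-0.1,0,0.58],[0,0,-0.25,0,0.58],[0,0,-0.4,0,0.58],[0,0,-0.55,0,1]],
])

```text
clock: 19.6
eef_pos: [479.9, 388.9, 182.7]
orientation: [[-0.988, 0.151, -0.001], [0.151, 0.988, -0.0], [0.001, -0.0, -1.0]]
force: [0.6, -0.5, 0.1]
opening: 62.5
finger_force: 0.0
```

carry_out([
  [[-0.05,-0.87,-0.16,0.04,1],[-0.05,-0.87,-0.16,0.04,1],[-0.05,-0.87,-0.16,0.04,1],[-0.05,-0.87,-0.16,0.04,1],[-0.05,-0.87,-0.16,0.04,1],[-0.05,-0.87,-0.16,0.04,1],[-0.05,-0.87,-0.16,0.04,1]],
])

```text
clock: 20.3
eef_pos: [455.5, 125.6, 229.4]
orientation: [[-0.976, 0.218, -0.0], [0.218, 0.976, -0.002], [-0.0, -0.002, -1.0]]
force: [1.1, 0.0, 0.1]
opening: 85.6
finger_force: 0.0
```

```bash
python3 - <<'E'
from h import *
st(); C=cap('wrist','w9.png')
E
```

```text
t 20.3 pos [455.5 125.6 229.4] yaw 167.41 open 85.6 ff 0.0 F [1.1 0.  0.1] j7 [ 23.  28. -63. 121.  34.  50.  17.]
```

View pics/w9.png

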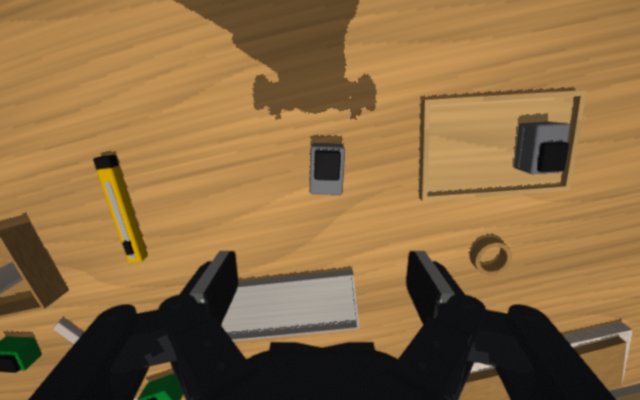

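The first punch lies in the plywood tray at (545,148). The second is at (326,168), nearly square to the tool, and the cutter is at (120,207) with its button towards (127,248).

```bash
python3 - <<'E'
from h import *
C=cap('wrist'); im=C[0]; hsv=cv2.cvtColor(im,cv2.COLOR_RGB2HSV)
def blob(x0,y0,x1,y1,z,n):
    m=np.zeros(im.shape[:2],np.uint8); m[y0:y1,x0:x1]=(hsv[y0:y1,x0:x1,1]<80)
    cnt=max(cv2.findContours(m,0,2)[0],key=cv2.contourArea); r=cv2.minAreaRect(cnt); b=cv2.boxPoints(r); q=ray(C,b,z)
    e=[q[1]-q[0],q[2]-q[1]]; v=max(e,key=np.linalg.norm)
    print(n,b.round(1).tolist(),q.mean(0).round(1),[np.linalg.norm(k).round() for k in e],np.degrees(np.arctan2(v[1],v[0]))%180); return q.mean(0)
t=ray(C,[(423,98),(580,89),(568,187),(423,197)],16); print('tray',t.mean(0).round(1),[np.linalg.norm(t[(i+1)%4]-t[i]).round() for i in range(4)])
blob(500,110,575,180,42,'placed'); c=blob(295,125,360,210,36,'L'); go(c[0],c[1],5)
E
```

```text
tray [472.5 347.5  16. ] [np.float64(188.0), np.float64(121.0), np.float64(191.0), np.float64(121.0)]
placed [[511.0, 171.89999389648438], [517.0999755859375, 118.5], [567.7000122070312, 124.30000305175781], [561.5, 177.6999969482422]] [480.1 378.8  42. ] [np.float64(61.0), np.float64(61.0)] 72.48508400112414
L [[308.0, 143.0], [342.0, 143.0], [342.0, 194.0], [308.0, 194.0]] [452.1 132.6  36. ] [np.float64(39.0), np.float64(61.0)] 168.6537463951551
t 20.4 pos [455.8 129.1 229.5] yaw 167.63 open 85.2 ff 0.0 F [0.2 0.5 0.6] j7 [ 22.  28. -63. 121.  34.  50.  17.]
shift units [0.015 0.008 0.748] len 225.0
```

carry_out([
  [[0.01,0.008,0.15,-0.01,0.8],[0.01,0.008,0.3,-0.01,0.8],[0.01,0.008,0.45,-0.01,0.8],[0.01,0.008,0.6,-0.01,0.8],[0.01,0.008,0.7,-0.01,0.8],[0.01,0.008,0.74,-0.01,0.8],[0.01,0.008,0.74,-0.01,0.8],[0.01,0.008,0.74,-0.01,0.8]],
])

```text
clock: 21.2
eef_pos: [453.0, 133.6, 7.3]
orientation: [[-0.981, 0.196, -0.0], [0.196, 0.981, 0.001], [0.001, 0.001, -1.0]]
force: [0.3, -0.8, -0.2]
opening: 68.5
finger_force: 0.0
```

carry_out([
  [[0,0,0,0,0],[0,0,0,0,0],[0,0,0,0,0],[0,0,0,0,0],[0,0,0,0,0],[0,0,0,0,0]],
])

```text
clock: 21.8
eef_pos: [453.7, 132.1, 8.5]
orientation: [[-0.98, 0.199, 0.002], [0.199, 0.98, 0.001], [-0.002, 0.001, -1.0]]
force: [-1.4, 0.4, 6.1]
opening: 39.8
finger_force: 39.3
```

```bash
python3 - <<'E'
from h import *
go(469,306,70,171.8)
E
```

```text
t 21.8 pos [453.7 132.1   8.5] yaw 168.55 open 39.8 ff 39.3 F [-1.4  0.4  6.1] j7 [  2.  45. -37. 132.  71.  27. -16.]
shift units [ 0.065  0.579 -0.204] len 185.0
roll units -0.036 or 1.964
```

carry_out([
  [[0,0,-0.13,0,0],[0,0,-0.22,0,0],[0.065,0.578,-0.22,-0.036,0],[0.065,0.578,-0.22,-0.036,0],[0.065,0.578,-0.22,-0.036,0],[0.065,0.578,-0.22,-0.036,0],[0.065,0.578,-0.22,-0.036,0],[0.065,0.578,-0.22,-0.036,0]],
])

```text
clock: 22.6
eef_pos: [468.2, 305.3, 73.6]
orientation: [[-0.99, 0.142, 0.0], [0.142, 0.99, -0.0], [-0.0, -0.0, -1.0]]
force: [0.2, -1.1, -0.7]
opening: 39.7
finger_force: 40.6
```

```bash
python3 - <<'E'
from h import *
go(470,306,14.8,171.3)
C=cap('wrist','w10.png')
E
```

```text
t 22.6 pos [468.2 305.3  73.6] yaw 171.84 open 39.7 ff 40.6 F [ 0.2 -1.1 -0.7] j7 [ -8.  44. -47. 119.  51.  40.  -7.]
shift units [-0.006  0.003  0.196] len 59.0
roll units 0.006 or -1.994
```

View pics/w10.png

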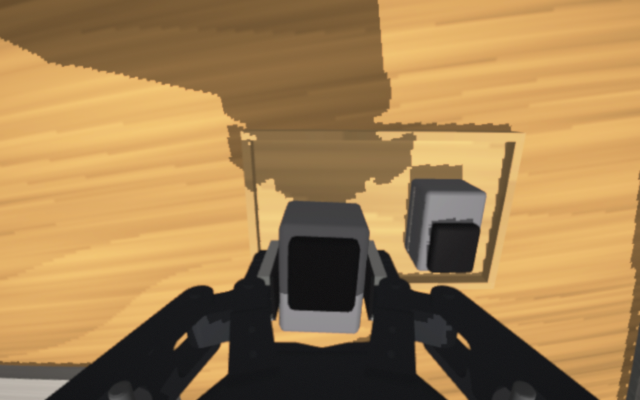

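The second punch is above the left half of the tray, with the first at (447,228). The left wall's inner face runs through (253,150) and (258,240).

```bash
python3 - <<'E'
from h import *
C=cap('wrist'); s=st(); R=np.array(s['orientation']); p=np.array(s['eef_pos'])
for px,z in [((253,150),16),((258,240),16),((505,145),16),((408,245),30)]:
    print(px,((ray(C,[px],z)[0]-p)@R).round(1))
E
```

```text
t 22.7 pos [468.5 303.8  73.4] yaw 171.75 open 39.8 ff 40.6 F [ 0.5 -0.7 -0.9] j7 [ -8.  44. -46. 119.  51.  40.  -7.]
(253, 150) [ 47.8 -46.3  57.4]
(258, 240) [-19.9 -47.3  57.5]
(505, 145) [ 51.8 126.9  57.2]
(408, 245) [-16.9  61.5  43.3]
```

carry_out([
  [[0,0.012,0.08,0,0],[0,0.012,0.15,0,0],[0,0.012,0.18,0,0],[0,0.012,0.195,0,0],[0,0.012,0.195,0,0],[0,0.012,0.195,0,0],[0,0.012,0.195,0,0]],
])

```text
clock: 23.4
eef_pos: [469.2, 309.2, 15.4]
orientation: [[-0.99, 0.143, 0.001], [0.143, 0.99, 0.0], [-0.001, 0.001, -1.0]]
force: [0.6, -0.2, -1.8]
opening: 39.6
finger_force: 39.7
```

carry_out([
  [[0,0,0.004,0,0],[0,0,0.004,0,0],[0,0,0.004,0,0.58],[0,0,0.004,0,0.58],[0,0,0.004,0,0.58],[0,0,0.004,0,0.58],[0,0,-0.05,0,0.58],[0,0,-0.15,0,0.58]],
])

```text
clock: 24.2
eef_pos: [467.9, 308.6, 58.8]
orientation: [[-0.99, 0.142, -0.003], [0.142, 0.99, -0.002], [0.003, -0.002, -1.0]]
force: [0.7, 0.3, 0.7]
opening: 49.9
finger_force: 0.0
```

carry_out([
  [[0,0,-0.15,0,0.58],[0,0,-0.3,0,0.58],[0,0,-0.45,0,1],[0,0,-0.5,0,1],[0,0,-0.5,0,1]],
])

```text
clock: 24.7
eef_pos: [469.7, 309.8, 212.0]
orientation: [[-0.99, 0.143, 0.003], [0.143, 0.99, 0.002], [-0.003, 0.002, -1.0]]
force: [1.1, 0.5, 0.1]
opening: 85.8
finger_force: 0.0
```

```bash
python3 - <<'E'
from h import *
C=cap('wrist','w11.png'); go(454,-149,230,173.3)
E
```

```text
t 24.75 pos [469.3 309.  210.2] yaw 171.78 open 85.8 ff 0.0 F [-0.4  0.3  0.2] j7 [ -1.  35. -57. 112.  37.  53.   5.]
shift units [-0.168 -1.518 -0.066] len 459.0
roll units -0.017 or 1.983
```

View pics/w11.png

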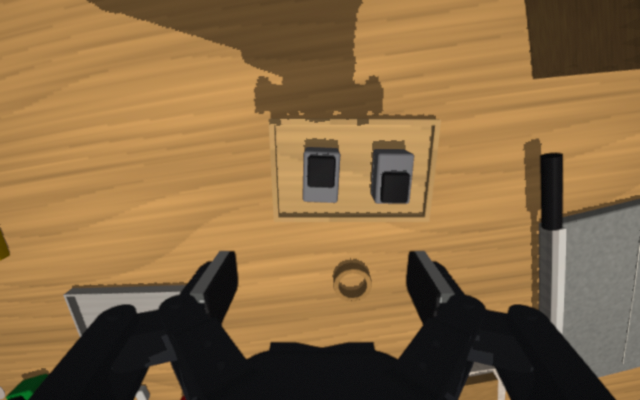

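Both punches lie right way up, side by side, in the tray at (321,172) and (393,176), and the tape is undisturbed. Now the knife; I'll unwind the wrist on the way.

carry_out([
  [[0,-0.75,-0.07,0.75,1],[0,-0.75,-0.07,0.75,1],[0,-0.75,-0.07,0.75,1],[0,-0.75,-0.07,0.75,1],[0,-0.75,-0.07,0.75,1],[0,-0.75,-0.07,0.75,1],[0,-0.75,-0.07,0.75,1],[0,-0.75,-0.07,0.75,1]],
])

```text
clock: 25.55
eef_pos: [436.1, 85.4, 229.4]
orientation: [[-0.24, 0.971, -0.003], [0.971, 0.24, -0.001], [-0.0, -0.003, -1.0]]
force: [-0.5, 0.1, 0.2]
opening: 85.5
finger_force: 0.0
```

```bash
python3 - <<'E'
from h import *
go(454,-149,230,-7)
E
```

```text
t 25.55 pos [436.1  85.4 229.4] yaw 103.9 open 85.5 ff 0.0 F [-0.5  0.1  0.2] j7 [ 16.  20. -44. 125.  21.  42. -28.]
shift units [-0.773 -0.13  -0.002] len 235.0
roll units -0.768 or 1.232
```

carry_out([
  [[-0.773,-0.13,0,0.75,1],[-0.773,-0.13,0,0.75,1],[-0.773,-0.13,0,0.75,1],[-0.773,-0.13,0,0.75,1],[-0.773,-0.13,0,0.75,1],[-0.773,-0.13,0,0.75,1],[-0.773,-0.13,0,0.75,1],[-0.773,-0.13,0,0.75,1]],
])

```text
clock: 26.35
eef_pos: [455.3, -148.5, 229.1]
orientation: [[0.805, 0.593, -0.003], [0.593, -0.805, 0.0], [-0.002, -0.002, -1.0]]
force: [0.0, 0.5, -0.7]
opening: 85.1
finger_force: 0.0
```

carry_out([
  [[0,0,0,0.48,1],[0,0,0,0.48,1],[0,0,0,0.48,1],[0,0,0,0.48,1],[0,0,0,0.48,1],[0,0,0,0.48,1],[0,0,0,0.48,1]],
])

```text
clock: 27.05
eef_pos: [455.8, -147.7, 229.8]
orientation: [[0.994, -0.107, -0.002], [-0.107, -0.994, -0.0], [-0.002, 0.0, -1.0]]
force: [-0.6, 0.3, 0.5]
opening: 85.2
finger_force: 0.0
```

```bash
python3 - <<'E'
from h import *
st(); C=cap('wrist','w12.png'); im=C[0]
h=cv2.cvtColor(im,cv2.COLOR_RGB2HSV); m=((h[:,:,0]>18)&(h[:,:,0]<34)&(h[:,:,1]>190)&(h[:,:,2]>120)).astype(np.uint8)
cnt=max(cv2.findContours(m,0,2)[0],key=cv2.contourArea); r=cv2.minAreaRect(cnt); b=cv2.boxPoints(r); q=ray(C,b,14)
print(b.round(1).tolist(),q.round(1).tolist())
E
```

```text
t 27.05 pos [ 455.8 -147.7  229.8] yaw -6.13 open 85.2 ff 0.0 F [-0.6  0.3  0.5] j7 [ 21.  18. -13. 123.   6.  40. -92.]
[[315.0, 109.0], [333.0, 109.0], [333.0, 217.0], [315.0, 217.0]] [[528.0, -147.7, 14.0], [525.8, -168.7, 14.0], [390.4, -155.6, 14.0], [393.0, -132.2, 14.0]]
```

View pics/w12.png

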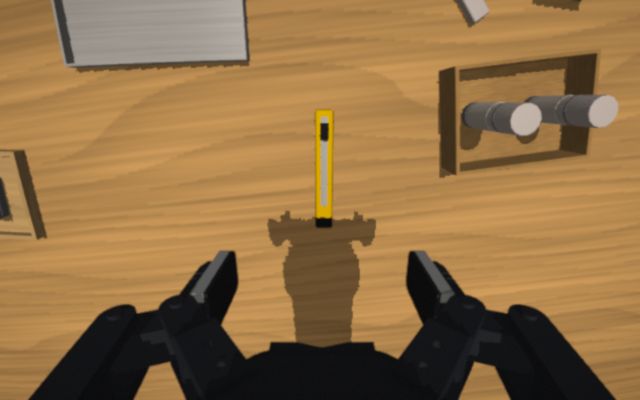

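The knife runs straight along the tool from (324,109) to (324,227), button end away from the robot. Both glue sticks still stand in the box.

```bash
python3 - <<'E'
from h import *
C=cap('wrist'); print(ray(C,[(324,109),(324,227)],18).round(1)); go(452.3,-150.3,4)
E
```

```text
[[ 527.2 -158.2   18. ]
 [ 379.5 -142.5   18. ]]
t 27.15 pos [ 456.1 -147.8  230.2] yaw -6.18 open 85.1 ff 0.0 F [ 0.5 -0.6  0.3] j7 [ 21.  18. -13. 122.   6.  40. -92.]
shift units [-0.011  0.01   0.754] len 226.0
```

carry_out([
  [[-0.01,0.01,0.15,0,0.65],[-0.01,0.01,0.3,0,0.65],[-0.01,0.01,0.45,0,0.65],[-0.01,0.01,0.6,0,0.65],[-0.01,0.01,0.7,0,0.65],[-0.01,0.01,0.74,0,0.65],[-0.01,0.01,0.75,0,0.65],[-0.01,0.01,0.75,0,0.65]],
], squeeze=50)

```text
clock: 27.95
eef_pos: [453.3, -150.6, 6.3]
orientation: [[0.994, -0.111, 0.0], [-0.111, -0.994, 0.0], [0.0, -0.0, -1.0]]
force: [-0.6, 0.0, 0.5]
opening: 55.5
finger_force: 0.0
```

carry_out([
  [[0,0,0,0,0],[0,0,0,0,0],[0,0,0,0,0],[0,0,0,0,0],[0,0,0,0,0],[0,0,0,0,0],[0,0,0,0,0]],
])

```text
clock: 28.65
eef_pos: [453.8, -150.9, 7.3]
orientation: [[0.994, -0.111, 0.002], [-0.111, -0.994, -0.001], [0.002, 0.0, -1.0]]
force: [-1.5, -0.7, 10.7]
opening: 20.5
finger_force: 49.0
```

```bash
python3 - <<'E'
from h import *
go(647,23,90,85)
E
```

```text
t 28.65 pos [ 453.8 -150.9    7.3] yaw -6.4 open 20.5 ff 49.0 F [-1.5 -0.7 10.7] j7 [  14.   41.   -3.  132.   16.    7. -101.]
shift units [ 0.576 -0.648 -0.274] len 273.0
roll units 0.984 or -1.016
```

carry_out([
  [[0,0,-0.15,0,0],[0,0,-0.3,0,0],[0.576,-0.648,-0.4,-0.55,0],[0.576,-0.648,-0.4,-0.55,0],[0.576,-0.648,-0.4,-0.55,0],[0.576,-0.648,-0.4,-0.55,0],[0.576,-0.648,-0.4,-0.55,0],[0.576,-0.648,-0.4,-0.55,0]],
])

```text
clock: 29.45
eef_pos: [650.6, 29.0, 128.0]
orientation: [[0.723, 0.691, 0.006], [0.691, -0.723, 0.004], [0.007, 0.001, -1.0]]
force: [-1.0, -0.2, -1.0]
opening: 20.4
finger_force: 50.0
```

carry_out([
  [[0,0,0,-0.46,0],[0,0,0,-0.46,0],[0,0,0,-0.46,0],[0,0,0,-0.46,0],[0,0,0,-0.46,0],[0,0,0,-0.46,0]],
])

```text
clock: 30.05
eef_pos: [646.2, 22.8, 126.3]
orientation: [[0.094, 0.996, 0.0], [0.996, -0.094, -0.0], [-0.0, 0.0, -1.0]]
force: [0.4, -0.3, -1.3]
opening: 20.5
finger_force: 50.0
```

```bash
python3 - <<'E'
from h import *
C=cap('wrist','w13.png'); go(647,23,11,85)
E
```

```text
t 30.1 pos [646.3  22.9 126.3] yaw 84.33 open 20.7 ff 50.0 F [ 0.6  0.4 -0.3] j7 [ 16.  40. -36. 106.  33.  45. -43.]
shift units [0.001 0.002 0.384] len 115.0
roll units -0.007 or 1.993
```

View pics/w13.png

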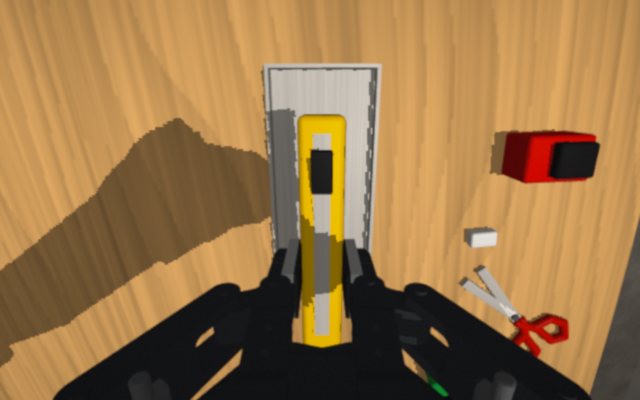

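The knife is held level, button up, over the steel tray and aligned with it. The tray's far rim corners are at (264,66) and (381,66).

```bash
python3 - <<'E'
from h import *
C=cap('wrist'); s=st(); R=np.array(s['orientation']); p=np.array(s['eef_pos'])
q=(ray(C,[(264,66),(381,66),(272,250),(373,240)],16)-p)@R; print(q.round(1))
E
```

```text
t 30.15 pos [646.3  23.1 126.3] yaw 84.28 open 20.4 ff 50.0 F [ 0.9  0.2 -0.4] j7 [ 16.  40. -36. 106.  33.  45. -43.]
[[107.1 -46.  110.3]
 [107.2  47.4 110.3]
 [-56.3 -47.8 110.3]
 [-45.7  48.9 110.3]]
```

carry_out([
  [[0,0.002,0.12,0,0],[0,0.002,0.25,0,0],[0,0.002,0.34,0,0],[0,0.002,0.37,0,0],[0,0.002,0.38,0,0],[0,0.002,0.38,0,0],[0,0.002,0.38,0,0]],
])

```text
clock: 30.85
eef_pos: [648.0, 23.6, 13.4]
orientation: [[0.096, 0.995, 0.002], [0.995, -0.096, 0.0], [0.0, 0.002, -1.0]]
force: [-0.1, 0.6, -1.0]
opening: 20.4
finger_force: 50.0
```

carry_out([
  [[0,0,0.005,0,0],[0,0,0.009,0,0],[0,0,0.009,0,0],[0,0,0.009,0,0]],
])

```text
clock: 31.25
eef_pos: [647.7, 23.3, 10.5]
orientation: [[0.096, 0.995, 0.002], [0.995, -0.096, -0.0], [-0.0, 0.002, -1.0]]
force: [-2.6, -0.9, 7.8]
opening: 20.4
finger_force: 50.9
```

carry_out([
  [[0,0,0,0,0.5],[0,0,0,0,0.5],[0,0,0,0,0.5],[0,0,0,0,0.5],[0,0,-0.05,0,0.5],[0,0,-0.2,0,0.5],[0,0,-0.35,0,0.5],[0,0,-0.5,0,0.5]],
])

```text
clock: 32.05
eef_pos: [646.6, 23.7, 161.6]
orientation: [[0.095, 0.995, -0.0], [0.995, -0.095, 0.0], [0.0, -0.0, -1.0]]
force: [1.6, -0.2, -0.6]
opening: 42.5
finger_force: 0.0
```

carry_out([
  [[-0.3,0,-0.3,0,1],[-0.3,0,-0.3,0,1],[-0.3,0,-0.3,0,1],[-0.3,0,-0.3,0,1],[-0.3,0,-0.3,0,1]],
])

```text
clock: 32.55
eef_pos: [638.2, -66.1, 250.0]
orientation: [[0.096, 0.995, 0.001], [0.995, -0.096, 0.0], [0.0, 0.001, -1.0]]
force: [0.4, -0.5, -0.5]
opening: 85.4
finger_force: 0.0
```

```bash
python3 - <<'E'
from h import *
st(); C=cap('wrist'); S=cap('side')
cv2.imwrite('pics/fin.png',np.vstack([C[0][:240],cv2.resize(S[0][130:350,180:480],(480,352))[:, :, :] if 0 else cv2.copyMakeBorder(cv2.resize(S[0][130:350,180:480],(480,352)),0,0,0,160,0)])[:,:,::-1])
E
```

```text
t 32.55 pos [638.2 -66.1 250. ] yaw 84.48 open 85.4 ff 0.0 F [ 0.4 -0.5 -0.5] j7 [ 28.  33. -42. 100.  25.  57. -29.]
```

View pics/fin.png

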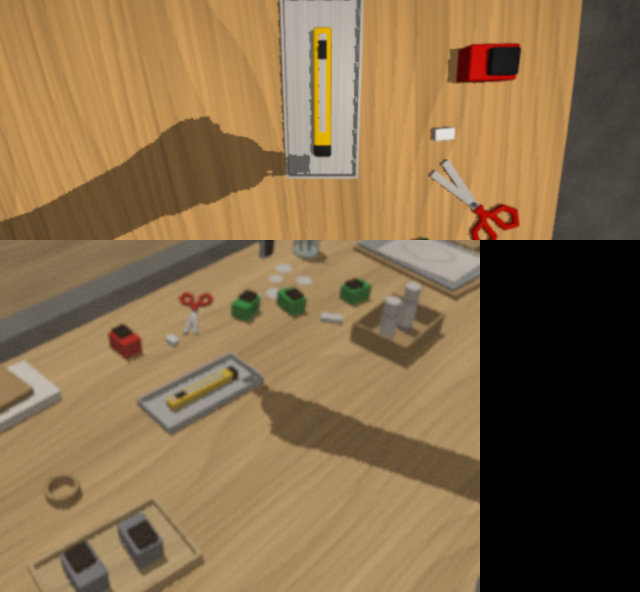

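The knife lies flat, button up, in the steel tray at (322,90). The side view shows both glue sticks upright in the box, both punches in their tray, and the tape and eraser untouched.

```bash
python3 -c "
from station import env
print(env.finish_job())"
```

```text
the job is handed in; nothing more can be done
None
```

I handed the job in at about 33 s on the robot's clock: in the last pictures both glue sticks stand in the box, both punches lie side by side right way up in the plywood tray, the knife lies flat with its button up in the steel tray, and the tape and eraser look undisturbed; the hand-in returned no verdict.

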